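Draw the sharpening arm out to its next snap-button hole

TASK

The blue sharpening arm on the grinder is one hole too short for the next gouge. Pinch its brass snap button flush with the tube and slide the arm out, away from the grinder, until the button clicks out of the next hole, then prove the lock with a steady outward tug of about 15 N (more than 20 N on the button would bend it). Let go with the arm still drawn out snug against the button, and leave the tools lying about as they are.

Things in the scene. Friction and masses are not known exactly. Their poses are not given: they have to be found in the camera images.
- station: Board fixed to the bench with a green grinder (two 200 mm wheels, 300 mm tall) and, under its white wheel, the fixed 20 mm bar the arm slides on. Origin on the bench top straight under the snap button; z up; x level, the way the arm slides out; the button is on the tube's -y side (away from the robot). Board ends 120 mm, white wheel 200 mm behind the origin; nothing under the tube further out.
- vee_arm: Blue sharpening arm: square steel tube 25 mm, wall 1.5, 300 long, level, centre line 60 mm above the bench top, slipped over the fixed bar; slides along its own x, parallel to the station's. Origin on its centre line at the hole the button starts in; tube from x = -100 to +200, then a steel vee pocket to +235. Its -y face has four round 11 mm holes drilled by hand, 30 mm apart give or take 3.
- vee_slide (a joint): How far the arm is drawn out, m: 0 with the button in the middle of the hole it starts in (it starts anywhere in its play), growing outwards; the next hole comes at about 0.030, give or take 0.003. The button has 1.5 mm play each way in a hole. Sliding friction about 3 N: the arm stays where it is left, and a pull of 15 N puts about 12 N on the button.
- button_cap: Brass button, 8 mm round, hemispherical end. Carried by the fixed bar, it does not travel with the arm; it stands out through the arm's hole in the station's -y direction. Origin: centre of its round end, in the plane of the tube's face when out. Not flush, it locks the arm; flush, the hole's edge pushes it under at a pull of about 8 N plus friction. Over 20 N between arm and button bends it.
- snap_button (a joint): How far the snap button is pressed in, m: 0 fully out, 4 mm proud of the tube; about 0.0035 to 0.004 pinched flush with the tube's face; 0.005 and more when under the tube's wall. Its spring pushes back with 4 N at 0, 5.5 N at 0.006.
- button_tip (a point): The outermost point of the brass button, 4 mm outside the tube's -y face when out, 60 mm above the bench top.
- tube_end (a point): Middle of the tube's inner end (towards the grinder), on the centre line, 100 mm behind the arm's origin; travels with the arm.
- vee_pocket (a point): Mouth of the steel vee pocket at the arm's outer end (50 mm tall), 222 mm ahead of the arm's origin and 6 mm above its centre line; it travels with the arm.
- bowl_gouge: Bystander: bowl gouge with light wooden handle (300 mm, 33 mm thick) and a 200 mm steel blade; origin under the middle of the handle, x towards the blade.
- spindle_gouge: Bystander: smaller gouge with dark handle (240 mm) and a 150 mm blade; origin under the middle of the handle, x towards the blade.
- hone: Bystander: red diamond hone, 100 x 26 x 8 mm, lying flat; origin under its centre.
- gouge_jig: Bystander: grey gouge-holding jig, 45 x 34 x 30 mm with a brass screw on top (58 mm tall) and a steel leg 105 mm long along its x; origin under the grey block.
- wax_tin: Bystander: round wax tin, 76 mm across, 45 mm tall; origin under its centre.
- turned_vase: Bystander: turned wooden vase, 84 mm across, 185 mm tall; origin under its centre.
- calipers: Bystander: steel outside calipers lying flat, 135 x 108 x 10 mm; origin under the pivot, x towards the points.
- chuck_key: Bystander: steel T-handled chuck key lying flat, 125 x 92 x 12 mm; origin under the middle of its shank.

How it is judged (in metres and radians):
On the way, in this order (a step that is already met when the one before it is completed fails the run):
1. the snap button is pressed flush while the arm is still at its first hole (value of joint snap_button above 0.0026 m and value of joint vee_slide below 0.004 m), for 0.05 s.
2. the arm is on its way with the button under the tube's wall (value of joint snap_button above 0.004 m and value of joint vee_slide between 0.01 and 0.024 m), for 0.05 s.
3. the button has clicked out of the next hole and the arm is tugged outward against it (value of joint snap_button below 0.001 m and value of joint vee_slide between 0.032 and 0.037 m and contact force between vee_arm and button_cap above 8 N), for 0.2 s.
At the end, for the whole second after the job is handed in: The button stands fully out (within 1 mm) of the next hole, the arm is left drawn out against it (32.2 to 35 mm out; snug is about 33.5 to 34 mm), and the gripper is off the arm (value of joint snap_button below 0.001 m and value of joint vee_slide between 0.0322 and 0.035 m and contact force between the fingers and vee_arm below 0.1 N); the robot touches nothing.
It fails at once if the button is strained: more than 20 N between the arm and the button (contact force between vee_arm and button_cap above 20 N).
It fails at once if the arm is drawn past the next hole (value of joint vee_slide above 0.04 m).
It fails at once if a tool lying about is moved by more than 15 mm (distance of any of bowl_gouge, spindle_gouge, hone, gouge_jig, wax_tin, turned_vase, calipers, chuck_key from where it was at the start of the episode above 0.015 m).
It also fails if it takes over 58 s, if anything falls off the work surface, if the arm or the gripper's body presses on something with over 40 N, if the wrist force passes 120 N, or if a joint passes its speed limit or range.

ROBOT

A 6-joint arm with a two-finger parallel gripper is mounted at the origin on the work surface. World frame = base frame: x ahead of the robot, y to its left, z up, the work surface at z = 0. Lengths are in mm, angles in rad, forces in N, time in s.
With the tool pointing down it reaches from about 350 to 850 mm from the base axis. Payload 8.1 kg.
Tool frame: the origin (TCP) lies on the centre line of the jaws, within the pads' length; the fingertips stand 11 mm ahead of it and the grasp point (between the pads) lies 8 mm behind it; z points along the fingers, y is the line along which they close (so a half turn about z gives the same grasp; the last joint's range is limited). The gripper opens to 85 mm and grips with 20 to 120 N. Pads are 22 mm wide; open, the fingers measure 114 mm over their backs; the gripper's body (76 mm by 85 mm) begins 54 mm behind the grasp point. The pads swing forward as they close: fully open they stand 13 mm farther back than shut.
Start: joints at [1.237, 0.13, 1.488, -0, 1.523, -0.085], TCP at [147.722, 581.535, 242.292] pointing down, gripper open.
Joint ranges: [-2.96, 2.96], [-0.89, 2.26], [0.02, 2.5], [-1.34, 4.48], [0, 2.73], [-2.66, 2.66]. Speed limits (rad/s): [2.39, 2.39, 2.79, 3.14, 3.14, 3.14].

INTERFACE

Orientations are given as a rotation vector (axis times angle).
In Python, from rig import robot, capture, camera_model gives the robot as it stands. The module is installed in compiled form; this text tells all that it offers.
- The arm moves only by the tool arm_command, never from a script. Its argument "rows" is a list of rows, each a list of 6 numbers: the shift along the tool's x, y, z in mm, then the turn, a rotation vector about the tool's x, y, z in rad. A call has 1 to 10 rows; each row shifts and turns the commanded pose from where the row before left it, along the tool's axes as they then stand; what a row does not reach is not made up. A row lasts 1/10 s, in which the tool goes at most 50 mm and 8.59 degrees, less where a joint would pass 70% of its speed; a pose out of reach is approached as far as the arm can. A call is refused whole if a number of a shift passes 50 or a number of a turn 0.15, either way. A call with a gripper value outside its range is refused whole. "hand" is the finger opening in mm, from 0 to 85.4, set as the call begins (left out, the last holds). The fingers move at their own pace and stop on an object; "newtons" is the grip in N (left out, the last holds). Time passes only in rows, so rows that do not move let the fingers close. It gives the time, the measured TCP pose, the force, the opening and the grip force at its end, in the units of the state.
- robot.sense(): the state, without advancing time (a new reading comes with each control period).
- capture(name): name is "side" or "top" or "wrist"; returns (picture, depth): 420x560x3 uint8, red, green, blue; 420x560 float32, mm along the optical axis (not along the pixel's ray), 0 where there is no reading.
- camera_model(name): a dict with "intrinsics" (3x3 intrinsics, pixels), "T" (4x4, takes a point from camera to world coordinates); the wrist camera has in their place "T_tool_cam" (4x4, takes a point from camera to tool coordinates, whose origin is the TCP and whose axes are the flange's). Camera axes: x right, y up, looking along -z (the intrinsics and any distortion apply to the point x, -y, -z); pixel columns grow to the right and rows downward; lengths in mm; the calibration is good to about 2 mm. A picture is of the moment at which its call begins: read the wrist's pose just before it. camera_model takes no time and is no camera call.
- robot.finish_job(): hands the job in; it is judged then, once.
The state is a dict: "t": time; "q": joint angles; "qvel": joint speeds; "tau": joint torques, N m; "tcp_pos": TCP position; "eef_rot": TCP orientation; "force": force on the tool from outside, world axes, zero at the start; "wrist_torque": the same for the moment, N m; "finger_gap": finger opening in mm; "gripper_force": force on a finger pad.
Only numpy, scipy, OpenCV 4.12 (cv2) and the standard library are available. Lean on these libraries where they do the work, as an engineer would, in place of code of your own. Each camera call takes 0.05 s, during which the arm holds its last target. There are 200 camera calls.

## Working session

There is one attempt and no reset: what is moved stays moved. The work goes in short steps, Python scripts to look and compute and a tool call to move; the robot and the scene stay as the last step left them, time stands still between calls to the robot, and variables do not carry over. Pictures are saved under pics/ and viewed, at most 10 in all, crops included, and the job is handed in when it is done.

Besides the shell and the picture viewer there is one more tool, called after "Request:" as name(argument=value, ...), one argument or row to a line, values as JSON. arm_command: Moves the arm, as the interface text tells. Its arguments: {"type":"object","properties":{"rows":{"type":"array","items":{"type":"array","items":{"type":"number"}}},"hand":{"type":"number"},"newtons":{"type":"number"}},"required":["rows"]}

```bash
mkdir -p pics
cat > h.py <<'E'
import numpy as np,cv2
from rig import robot,capture,camera_model
from scipy.spatial.transform import Rotation as R
def T(name,s=None):
    m=camera_model(name)
    if name!='wrist': return np.array(m['intrinsics']),np.array(m['T'])
    s=s or robot.sense(); A=np.eye(4);A[:3,:3]=R.from_rotvec(s['eef_rot']).as_matrix();A[:3,3]=s['tcp_pos']
    return np.array(m['intrinsics']),A@np.array(m['T_tool_cam'])
def grab(name,tag):
    K,M=T(name);p,d=capture(name);cv2.imwrite(f'pics/{tag}.png',p[:,:,::-1]);np.savez(f'pics/{tag}.npz',p=p,d=d,K=K,M=M)
    return p,d,K,M
def load(tag):
    z=np.load(f'pics/{tag}.npz');return z['p'],z['d'],z['K'],z['M']
def cloud(d,K,M):
    v,u=np.mgrid[:d.shape[0],:d.shape[1]]
    P=np.stack([(u-K[0,2])/K[0,0]*d,-(v-K[1,2])/K[1,1]*d,-d],-1)
    return P@M[:3,:3].T+M[:3,3]
E
python3 - <<'E'
from h import *
for n in('top','side'):
    p,d,K,M=grab(n,n+'0'); print(n,K.tolist(),M.round(2).tolist(),{k:v for k,v in camera_model(n).items() if k not in('intrinsics','T')})
print(camera_model('wrist'));print(robot.sense())
a=cv2.imread('pics/top0.png');b=cv2.imread('pics/side0.png')
cv2.imwrite('pics/both0.png',cv2.resize(np.vstack([a,b]),None,fx=.71,fy=.71))
E
```

```text
top [[407.14556954965565, 0.0, 275.43619283167953], [0.0, 407.14556954965565, 211.21594622222315], [0.0, 0.0, 1.0]] [[-0.07, 0.97, -0.21, 324.39], [-1.0, -0.07, 0.02, 157.87], [-0.0, 0.22, 0.98, 1116.6], [0.0, 0.0, 0.0, 1.0]] {}
side [[543.9236307750803, 0.0, 279.0824295231671], [0.0, 543.9236307750803, 218.213972301238], [0.0, 0.0, 1.0]] [[0.91, 0.26, -0.33, 85.13], [-0.42, 0.55, -0.72, -817.3], [-0.0, 0.79, 0.61, 878.63], [0.0, 0.0, 0.0, 1.0]] {}
{'intrinsics': array([[312.66654199,   0.        , 277.25056082],
       [  0.        , 312.66654199, 210.77185756],
       [  0.        ,   0.        ,   1.        ]]), 'T_tool_cam': array([[ 7.88017947e-04,  9.47950774e-01,  3.18415937e-01,
         8.08408155e+01],
       [ 9.99999462e-01, -5.32164607e-04, -8.90507160e-04,
        -3.72628962e-01],
       [-6.74707260e-04,  3.18416468e-01, -9.47950683e-01,
        -1.31533436e+02],
       [ 0.00000000e+00,  0.00000000e+00,  0.00000000e+00,
         1.00000000e+00]])}
{'t': 0.1, 'q': array([ 1.23659835e+00,  1.31071362e-01,  1.48916940e+00, -1.18173079e-05,
        1.52300627e+00, -8.54098304e-02]), 'qvel': array([ 0.0005782 , -0.00054741, -0.00368163,  0.00017041, -0.0004256 ,
        0.00136038]), 'tau': array([ 8.56979314e-04, -5.70950782e+01, -5.01940405e+01, -2.60245597e-04,
        8.16624379e-03, -4.63471480e-06]), 'tcp_pos': array([147.56910027, 581.078406  , 241.35838952]), 'eef_rot': array([-3.89746085e-01, -3.11698631e+00,  2.54528578e-03]), 'force': array([-1.28591888, -0.09956857,  0.032478  ]), 'wrist_torque': array([-0.05142543,  0.01095705, -0.01807909]), 'gripper_force': 0.0, 'finger_gap': 85.07210094518649}
```

View pics/top0.png

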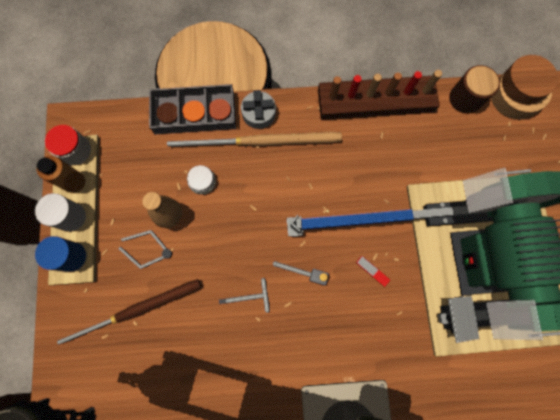

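View pics/side0.png

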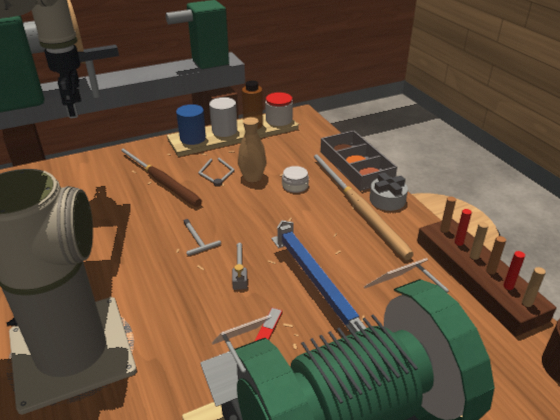

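The top view shows the blue tube from about (300,225) to (415,215), with the vee at (293,227). It slides toward image left (world +y), and the button is on the upper side (+x). The jig is at about (318,277).

Run:
```python
from h import *
for n in('top0','side0'):
    p,d,K,M=load(n); X=cloud(d,K,M); h=cv2.cvtColor(p,cv2.COLOR_RGB2HSV)
    m=(h[...,0]>100)&(h[...,0]<125)&(h[...,1]>120)&(h[...,2]>60)&(d>0)&(X[...,2]>60)&(X[...,2]<85)&(abs(X[...,1]+50)<400)&(X[...,0]>150)
    k,l,st,_=cv2.connectedComponentsWithStats(m.astype(np.uint8)); i=1+st[1:,4].argmax()
    q=X[l==i]; print(n,len(q),st[i],'z',np.percentile(q[:,2],[5,50,95]).round(1))
    t=q[q[:,2]>np.median(q[:,2])-3]
    vx,vy,cx,cy=cv2.fitLine(t[:,:2].astype(np.float32),cv2.DIST_L2,0,.01,.01).ravel()
    if vy<0:vx,vy=-vx,-vy
    s=(t[:,:2]-[cx,cy])@[vx,vy]; w=(t[:,:2]-[cx,cy])@[-vy,vx]
    e0,e1=np.percentile(s,[.5,99.5]); print('dir',vx,vy,np.degrees(np.arctan2(vy,vx)),'len',e1-e0,'width',np.percentile(w,[2,98]))
    for e in(e0,e1):print('end',cx+e*vx,cy+e*vy)
    print('origin from inner',cx+(e0+100)*vx,cy+(e0+100)*vy,'from outer',cx+(e1-200)*vx,cy+(e1-200)*vy)
```

```text
top0 1032 [ 302  210  111   19 1032] z [67.2 71.6 75. ]
dir -0.017092068 0.9998539 90.97935 len 288.9689668628313 width [-11.39864828  11.15950837]
end 520.1905248818115 -214.30489645094156
end 515.2514477230334 74.6218546510757
origin from inner 518.4813181069807 -114.319505549376 from outer 518.669861272695 -125.34892715205541
side0 1054 [ 283  232   75   88 1054] z [67.6 70.2 72.8]
dir -0.016409809 0.99986535 90.94025 len 290.4644573304255 width [-11.44500219  11.1659475 ]
end 521.9713169554268 -217.5052823669595
end 517.2048507562043 72.92006482689095
origin from inner 520.3303360784446 -117.51874705621427 from outer 520.4868125101688 -127.05300579459954
```

Request:
arm_command(
  rows=[
    [0,0,0,0,0,0.1305],
    [0,0,0,0,0,0.1305],
    [0,0,0,0,0,0.1305],
    [0,0,0,0,0,0.1305],
    [0,0,0,0,0,0.1305],
    [0,0,0,0,0,0.1305],
    [0,0,0,0,0,0.1305],
    [0,0,0,0,0,0.1305],
    [0,0,0,0,0,0.1305],
    [0,0,0,0,0,0.1305],
  ],
)

```text
t: 1.1
tcp_pos: [147.6, 581.2, 241.6]
eef_rot: [2.208, 2.234, -0.002]
force: [0.6, 0.1, 0.4]
finger_gap: 85.1
gripper_force: 0.0
```

Request:
arm_command(
  rows=[
    [-35,18,0,0,0,0],
    [-35,18,0,0,0,0],
    [-35,18,0,0,0,0],
    [-35,18,0,0,0,0],
    [-35,18,0,0,0,0],
    [-35,18,0,0,0,0],
    [-35,18,0,0,0,0],
    [-35,18,0,0,0,0],
    [-35,18,0,0,0,0],
    [-35,18,0,0,0,0],
  ],
)

```text
t: 2.1
tcp_pos: [333.8, 233.1, 242.0]
eef_rot: [-2.202, -2.241, 0.0]
force: [-0.6, 1.1, -0.2]
finger_gap: 85.2
gripper_force: 0.0
```

Request:
arm_command(
  rows=[
    [-35,18,0,0,0,0],
    [-35,18,0,0,0,0],
    [-35,18,0,0,0,0],
    [-35,18,0,0,0,0],
    [-35,18,0,0,0,0],
    [-35,18,0,0,0,0],
    [-35,18,0,0,0,0],
    [-35,18,0,0,0,0],
    [-20,10,0,0,0,0],
    [0,0,0,0,0,0],
  ],
)

```text
t: 3.1
tcp_pos: [493.1, -65.2, 241.6]
eef_rot: [-2.206, -2.236, 0.002]
force: [-0.5, 0.4, -0.7]
finger_gap: 85.7
gripper_force: 0.0
```

Request:
arm_command(
  rows=[
    [-8,5,10,0,0,0],
    [-8,5,10,0,0,0],
    [-8,5,10,0,0,0],
    [-8,5,10,0,0,0],
    [-8,5,10,0,0,0],
    [-8,5,10,0,0,0],
    [-8,5,10,0,0,0],
    [0,0,0,0,0,0],
    [0,0,0,0,0,0],
  ],
)

```text
t: 4.0
tcp_pos: [528.5, -118.2, 171.9]
eef_rot: [-2.202, -2.239, 0.0]
force: [-0.2, 0.3, 0.2]
finger_gap: 85.3
gripper_force: 0.0
```

Run:
```python
from h import *
grab('wrist','w1'); s=robot.sense(); print(s['tcp_pos'],s['eef_rot'])
```

```text
[ 528.74919823 -118.07170577  172.47897971] [-2.20267035e+00 -2.23992310e+00 -2.13397270e-04]
```

View pics/w1.png

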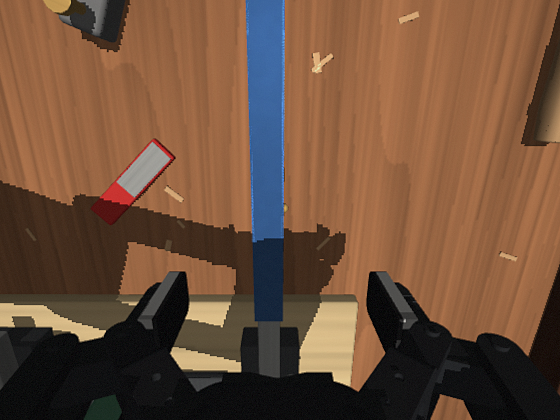

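The button is the small brass bump at (285,208) on the tube's right edge. The tube spans columns 250–285, with its inner end at about (268,320). The fingers have clear ground on both sides.

Run:
```python
from h import *
p,d,K,M=load('w1')
def at(u,v,z):
    r=M[:3,:3]@[(u-K[0,2])/K[0,0],-(v-K[1,2])/K[1,1],-1]; return (M[:3,3]+r*(z-M[2,3])/r[2]).round(1)
print('button',at(285.5,208,62)); print('inner end',at(268,321,72.5))
h=cv2.cvtColor(p,cv2.COLOR_RGB2HSV); C=[]
for v in range(20,310,20):
    c=np.where((h[v,:,0]>95)&(h[v,:,0]<130)&(h[v,:,1]>100)&(np.arange(560)>235)&(np.arange(560)<300))[0]
    a,b=at(c.min()-.5,v,72.5),at(c.max()+.5,v,72.5); C.append((a+b)/2); 
    if v%60==20: print(v,c.min(),c.max(),a,b,b[0]-a[0],d[v,267])
C=np.array(C);f=np.polyfit(C[:,1],C[:,0],1);print(f,np.degrees(np.arctan2(1,f[0])),'x at -120',np.polyval(f,-120))
X=cloud(d,K,M)[200:216,278:292];print(np.median(cloud(d,K,M)[100:200,260:275].reshape(-1,3),0))
for v in range(195,222,3): print(v,[tuple(p[v,u]) for u in range(282,290)])
print(np.degrees(np.arctan2(*(R.from_rotvec(robot.sense()['eef_rot']).as_matrix()[:2,0][::-1]))))
```

```text
button [ 536.2 -115.3   62. ]
inner end [ 523.1 -217.1   72.5]
20 246 284 [506.7  15.5  72.5] [531.9  16.   72.5] 25.19999999999999 201.56982
80 248 283 [507.5 -20.4  72.5] [532.1 -19.9  72.5] 24.600000000000023 213.59213
140 250 283 [508.4 -60.5  72.5] [533.  -60.1  72.5] 24.600000000000023 227.66692
200 252 283 [ 509.5 -105.8   72.5] [ 534.1 -105.4   72.5] 24.600000000000023 241.33336
260 253 282 [ 509.8 -157.3   72.5] [ 534.5 -156.9   72.5] 24.69999999999999 257.02026
[-1.72739398e-02  5.19549448e+02] 90.98962542334478 x at -120 521.6223206224607
[521.14678245 -66.80814574  72.31913716]
195 [(np.uint8(66), np.uint8(123), np.uint8(198)), (np.uint8(97), np.uint8(118), np.uint8(181)), (np.uint8(161), np.uint8(97), np.uint8(48)), (np.uint8(153), np.uint8(100), np.uint8(64)), (np.uint8(148), np.uint8(100), np.uint8(66)), (np.uint8(146), np.uint8(98), np.uint8(65)), (np.uint8(141), np.uint8(95), np.uint8(62)), (np.uint8(145), np.uint8(97), np.uint8(66))]
198 [(np.uint8(66), np.uint8(122), np.uint8(194)), (np.uint8(96), np.uint8(122), np.uint8(192)), (np.uint8(160), np.uint8(97), np.uint
[... 2127 characters left out ...]
p.uint8(105), np.uint8(115), np.uint8(155)), (np.uint8(155), np.uint8(94), np.uint8(49)), (np.uint8(152), np.uint8(99), np.uint8(62)), (np.uint8(148), np.uint8(99), np.uint8(65)), (np.uint8(144), np.uint8(96), np.uint8(64)), (np.uint8(139), np.uint8(92), np.uint8(60)), (np.uint8(138), np.uint8(90), np.uint8(60))]
219 [(np.uint8(61), np.uint8(106), np.uint8(166)), (np.uint8(109), np.uint8(117), np.uint8(155)), (np.uint8(160), np.uint8(98), np.uint8(52)), (np.uint8(150), np.uint8(98), np.uint8(61)), (np.uint8(147), np.uint8(97), np.uint8(64)), (np.uint8(143), np.uint8(94), np.uint8(62)), (np.uint8(142), np.uint8(94), np.uint8(63)), (np.uint8(138), np.uint8(92), np.uint8(59))]
90.96086912598344
```

Request:
arm_command(
  rows=[
    [0.4,-0.7,12.2,0,0,0],
    [0.4,-0.7,12.2,0,0,0],
    [0.4,-0.7,12.2,0,0,0],
    [0.4,-0.7,12.2,0,0,0],
    [0.4,-0.7,12.2,0,0,0],
    [0.4,-0.7,12.2,0,0,0],
    [0.4,-0.7,12.2,0,0,0],
    [0.4,-0.7,12.2,0,0,0],
    [0.4,-0.7,12.2,0,0,0],
    [0.4,-0.7,12.2,0,0,0],
  ],
)

```text
t: 5.05
tcp_pos: [521.6, -114.2, 49.3]
eef_rot: [2.202, 2.24, 0.0]
force: [-0.5, -1.1, 0.8]
finger_gap: 85.0
gripper_force: 0.0
```

Request:
arm_command(
  rows=[
    [0,0,0,0,0,0],
    [0,0,0,0,0,0],
    [0,0,0,0,0,0],
    [0,0,0,0,0,0],
  ],
  hand=40,
  newtons=30,
)

```text
t: 5.45
tcp_pos: [522.3, -114.4, 51.1]
eef_rot: [2.202, 2.239, 0.001]
force: [0.3, 0.1, 1.0]
finger_gap: 39.7
gripper_force: 0.0
```

Run:
```python
from h import *
p,d,K,M=grab('wrist','w2'); s=robot.sense(); print(s['tcp_pos'],s['force'],s['finger_gap'])
```

```text
[ 522.19218066 -114.41890887   51.0592192 ] [-0.71412672 -0.00663609 -0.24505033] 39.986115715305274
```

View pics/w2.png

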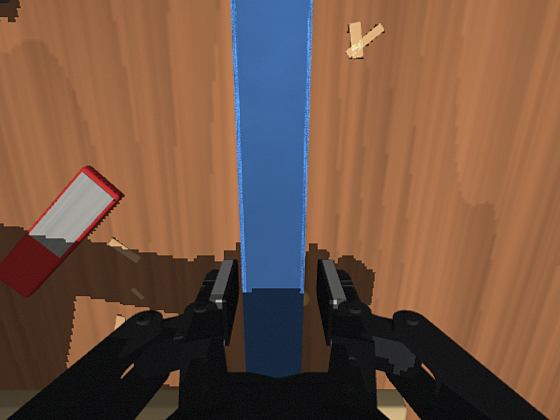

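The tube spans columns 243–305 and lies between the pads (236 and 320), centred to about 1.5 mm. The button is just visible at (306,300).

Run:
```python
from h import *
p,d,K,M=load('w2')
def at(u,v,z):
    r=M[:3,:3]@[(u-K[0,2])/K[0,0],-(v-K[1,2])/K[1,1],-1]; return (M[:3,3]+r*(z-M[2,3])/r[2]).round(1)
print('button',at(306,300,62),at(306,292,62),at(306,308,62),'tube',at(243,280,72.5),at(305,280,72.5))
X=cloud(d,K,M);print(X[285:305:5,330].round(1),X[285:305:5,225].round(1))
c=cv2.resize(p[240:360,190:370],None,fx=4,fy=4,interpolation=cv2.INTER_CUBIC);cv2.imwrite('pics/c2.png',cv2.convertScaleAbs(c[:,:,::-1],alpha=1.8))
```

```text
button [ 536.3 -115.7   62. ] [ 536.1 -111.5   62. ] [ 536.5 -119.9   62. ] tube [509.3 -99.6  72.5] [534.2 -99.1  72.5]
[[ 545.1 -103.4   69.1]
 [ 544.8 -104.3   71.5]
 [ 544.1 -103.8   75.7]
 [ 543.6 -104.1   78.7]] [[ 501.2 -104.7   68.1]
 [ 502.  -104.1   72.9]
 [ 502.5 -104.3   76.1]
 [ 502.9 -104.9   78.6]]
```

View pics/c2.png

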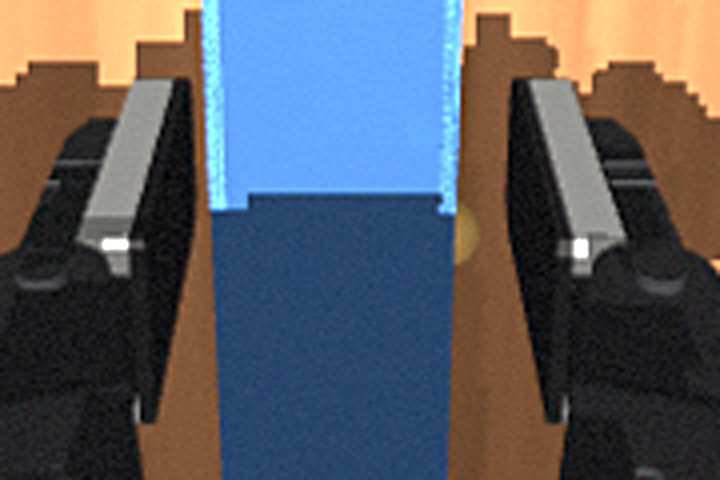

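The pads straddle the button lengthwise: it sits at y ≈ -115.5 and the pad centre is at about -115. Now I'll pinch.

Request:
arm_command(
  rows=[
    [0,-0.7,0,0,0,0],
    [0,0,0,0,0,0],
    [0,0,0,0,0,0],
    [0,0,0,0,0,0],
    [0,0,0,0,0,0],
    [0,0,0,0,0,0],
  ],
  hand=15,
  newtons=30,
)

```text
t: 6.1
tcp_pos: [520.5, -114.4, 51.1]
eef_rot: [-2.202, -2.24, 0.001]
force: [-6.4, 0.8, 8.3]
finger_gap: 24.5
gripper_force: 32.3
```

Request:
arm_command(
  rows=[
    [0.5,0,0,0,0,0],
    [0.5,0,0,0,0,0],
    [0.5,0,0,0,0,0],
    [0,0,0,0,0,0],
  ],
)

```text
t: 6.5
tcp_pos: [520.5, -113.9, 51.1]
eef_rot: [2.202, 2.24, -0.003]
force: [-5.6, -6.1, 7.0]
finger_gap: 24.4
gripper_force: 32.0
```

Request:
arm_command(
  rows=[
    [0.5,0,0,0,0,0],
    [0.5,0,0,0,0,0],
    [0,0,0,0,0,0],
  ],
)

```text
t: 6.8
tcp_pos: [520.5, -113.0, 51.1]
eef_rot: [2.202, 2.239, -0.003]
force: [-6.4, -6.0, 6.6]
finger_gap: 24.7
gripper_force: 32.0
```

Request:
arm_command(
  rows=[
    [0.5,0,0,0,0,0],
    [0.5,0,0,0,0,0],
    [0,0,0,0,0,0],
  ],
)

```text
t: 7.1
tcp_pos: [520.4, -111.9, 51.1]
eef_rot: [2.202, 2.239, -0.003]
force: [-5.2, -5.4, 6.4]
finger_gap: 24.6
gripper_force: 32.0
```

Request:
arm_command(
  rows=[
    [0.5,0,0,0,0,0],
    [0.5,0,0,0,0,0],
    [0,0,0,0,0,0],
  ],
)

```text
t: 7.4
tcp_pos: [520.5, -111.0, 51.1]
eef_rot: [2.202, 2.239, -0.003]
force: [-4.5, -5.1, 6.7]
finger_gap: 24.2
gripper_force: 32.0
```

Request:
arm_command(
  rows=[
    [0.5,0,0,0,0,0],
    [0.5,0,0,0,0,0],
    [0,0,0,0,0,0],
  ],
)

```text
t: 7.7
tcp_pos: [520.4, -110.2, 51.1]
eef_rot: [2.202, 2.239, -0.003]
force: [-5.0, -6.4, 6.4]
finger_gap: 24.5
gripper_force: 31.8
```

Request:
arm_command(
  rows=[
    [0.5,0,0,0,0,0],
    [0.5,0,0,0,0,0],
    [0,0,0,0,0,0],
  ],
)

```text
t: 8.0
tcp_pos: [520.4, -109.3, 51.1]
eef_rot: [2.202, 2.239, -0.003]
force: [-5.8, -7.1, 5.9]
finger_gap: 24.9
gripper_force: 31.5
```

Request:
arm_command(
  rows=[
    [0.6,0,0,0,0,0],
    [0.6,0,0,0,0,0],
    [0.6,0,0,0,0,0],
    [0,0,0,0,0,0],
  ],
)

```text
t: 8.4
tcp_pos: [520.4, -107.3, 51.1]
eef_rot: [2.202, 2.239, -0.003]
force: [-6.0, -4.2, 7.6]
finger_gap: 24.4
gripper_force: 31.5
```

Request:
arm_command(
  rows=[
    [0.6,0,0,0,0,0],
    [0.6,0,0,0,0,0],
    [0.6,0,0,0,0,0],
    [0,0,0,0,0,0],
  ],
)

```text
t: 8.8
tcp_pos: [520.3, -105.2, 51.1]
eef_rot: [2.202, 2.24, -0.003]
force: [-5.8, -4.3, 6.9]
finger_gap: 24.8
gripper_force: 31.5
```

```bash
cat > tube.py <<'E'
from h import *
import sys
def ends(tag):
    out=[]
    p,d,K,M=load(tag); X=cloud(d,K,M); h=cv2.cvtColor(p,cv2.COLOR_RGB2HSV)
    m=(X[...,2]>50)&(X[...,2]<95)&(abs(X[...,0]-517)<35)&(X[...,1]>40)&(X[...,1]<180)&(d>0)
    b=m&(h[...,0]>100)&(h[...,0]<125)&(h[...,1]>120)
    return np.percentile(X[m][:,1],[98,99.5]).round(1),np.percentile(X[b][:,1],[98,99.5]).round(1)
if __name__=='__main__':
    grab('side',sys.argv[1]); print(ends('side0'),ends(sys.argv[1]))
E
python3 tube.py s1
```

```text
(array([ 97.9, 100.6]), array([74.9, 76.6])) (array([107.6, 109.6]), array([83.5, 84.5]))
```

Request:
arm_command(
  rows=[
    [1,0,0,0,0,0],
    [1,0,0,0,0,0],
    [1,0,0,0,0,0],
    [1,0,0,0,0,0],
    [1,0,0,0,0,0],
    [1,0,0,0,0,0],
    [1,0,0,0,0,0],
    [1,0,0,0,0,0],
    [1,0,0,0,0,0],
    [1,0,0,0,0,0],
  ],
)

```text
t: 9.85
tcp_pos: [520.1, -95.4, 51.1]
eef_rot: [2.202, 2.239, -0.003]
force: [-5.3, -6.0, 6.6]
finger_gap: 24.6
gripper_force: 31.5
```

Request:
arm_command(
  rows=[
    [0.8,0,0,0,0,0],
    [0.8,0,0,0,0,0],
    [0.8,0,0,0,0,0],
    [0.8,0,0,0,0,0],
    [0.8,0,0,0,0,0],
    [0,0,0,0,0,0],
  ],
)

```text
t: 10.45
tcp_pos: [520.1, -91.1, 51.1]
eef_rot: [2.202, 2.24, -0.003]
force: [-5.4, -4.4, 7.4]
finger_gap: 24.7
gripper_force: 31.6
```

Request:
arm_command(
  rows=[
    [0.5,0,0,0,0,0],
    [0.5,0,0,0,0,0],
    [0.5,0,0,0,0,0],
    [0.5,0,0,0,0,0],
    [0.5,0,0,0,0,0],
    [0.5,0,0,0,0,0],
    [0.5,0,0,0,0,0],
    [0.5,0,0,0,0,0],
    [0,0,0,0,0,0],
  ],
)

```text
t: 11.35
tcp_pos: [520.0, -87.0, 51.1]
eef_rot: [2.202, 2.24, -0.002]
force: [-5.4, -3.5, 8.0]
finger_gap: 24.4
gripper_force: 31.6
```

Request:
arm_command(
  rows=[
    [0.5,0,0,0,0,0],
    [0.5,0,0,0,0,0],
    [0.5,0,0,0,0,0],
    [0,0,0,0,0,0],
  ],
)

```text
t: 11.75
tcp_pos: [520.0, -85.2, 51.1]
eef_rot: [-2.203, -2.24, 0.002]
force: [-6.6, -1.4, 8.7]
finger_gap: 24.4
gripper_force: 31.7
```

Request:
arm_command(
  rows=[
    [0.5,0,0,0,0,0],
    [0.5,0,0,0,0,0],
    [0,0,0,0,0,0],
  ],
)

```text
t: 12.05
tcp_pos: [519.9, -83.5, 51.1]
eef_rot: [-2.202, -2.24, 0.001]
force: [-6.4, 1.6, 9.1]
finger_gap: 24.3
gripper_force: 31.7
```

Request:
arm_command(
  rows=[
    [0.4,0,0,0,0,0],
    [0.4,0,0,0,0,0],
    [0,0,0,0,0,0],
  ],
)

```text
t: 12.35
tcp_pos: [519.9, -83.1, 51.1]
eef_rot: [-2.202, -2.24, 0.002]
force: [-5.8, -0.6, 9.2]
finger_gap: 24.6
gripper_force: 31.6
```

Request:
arm_command(
  rows=[
    [0.4,0,0,0,0,0],
    [0.4,0,0,0,0,0],
    [0,0,0,0,0,0],
  ],
)

```text
t: 12.65
tcp_pos: [520.0, -82.7, 51.1]
eef_rot: [2.202, 2.24, -0.002]
force: [-6.0, -2.9, 8.1]
finger_gap: 24.3
gripper_force: 31.5
```

Request:
arm_command(
  rows=[
    [0.4,0,0,0,0,0],
    [0.4,0,0,0,0,0],
    [0,0,0,0,0,0],
  ],
)

```text
t: 12.95
tcp_pos: [519.9, -81.9, 51.1]
eef_rot: [2.202, 2.24, -0.002]
force: [-6.6, -3.0, 7.9]
finger_gap: 24.5
gripper_force: 31.5
```

Request:
arm_command(
  rows=[
    [0.4,0,0,0,0,0],
    [0,0,0,0,0,0],
    [0,0,0,0,0,0],
  ],
)

```text
t: 13.25
tcp_pos: [519.9, -81.5, 51.1]
eef_rot: [2.203, 2.24, -0.002]
force: [-6.2, -3.3, 7.5]
finger_gap: 24.6
gripper_force: 31.5
```

Request:
arm_command(
  rows=[
    [0.4,0,0,0,0,0],
    [0,0,0,0,0,0],
  ],
)

```text
t: 13.45
tcp_pos: [519.9, -81.1, 51.1]
eef_rot: [2.203, 2.24, -0.002]
force: [-5.9, -2.8, 7.8]
finger_gap: 24.5
gripper_force: 31.5
```

Request:
arm_command(
  rows=[
    [0.4,0,0,0,0,0],
    [0,0,0,0,0,0],
  ],
)

```text
t: 13.65
tcp_pos: [519.9, -80.8, 51.1]
eef_rot: [2.202, 2.24, -0.002]
force: [-5.7, -3.0, 7.6]
finger_gap: 24.6
gripper_force: 31.5
```

Request:
arm_command(
  rows=[
    [0.4,0,0,0,0,0],
    [0,0,0,0,0,0],
  ],
)

```text
t: 13.85
tcp_pos: [519.9, -80.4, 51.1]
eef_rot: [2.202, 2.24, -0.002]
force: [-6.0, -2.1, 8.3]
finger_gap: 24.6
gripper_force: 31.5
```

Request:
arm_command(
  rows=[
    [0.4,0,0,0,0,0],
    [0,0,0,0,0,0],
  ],
)

```text
t: 14.05
tcp_pos: [519.9, -79.9, 51.1]
eef_rot: [2.202, 2.24, -0.002]
force: [-6.2, -2.2, 7.7]
finger_gap: 24.5
gripper_force: 31.5
```

Request:
arm_command(
  rows=[
    [0.4,0,0,0,0,0],
    [0,0,0,0,0,0],
  ],
)

```text
t: 14.25
tcp_pos: [519.9, -79.5, 51.1]
eef_rot: [2.202, 2.24, -0.002]
force: [-5.9, -3.9, 8.0]
finger_gap: 24.8
gripper_force: 31.5
```

```bash
python3 tube.py s2
python3 - <<'E'
from h import *
p,d,K,M=grab('wrist','w3')
c=cv2.resize(p[240:400,190:370],None,fx=3.7,fy=3.7,interpolation=cv2.INTER_CUBIC);cv2.imwrite('pics/c3.png',cv2.convertScaleAbs(c[:,:,::-1],alpha=1.8))
E
```

```text
(array([ 97.9, 100.6]), array([74.9, 76.6])) (array([131.4, 133.4]), array([108.9, 109.4]))
```

View pics/c3.png

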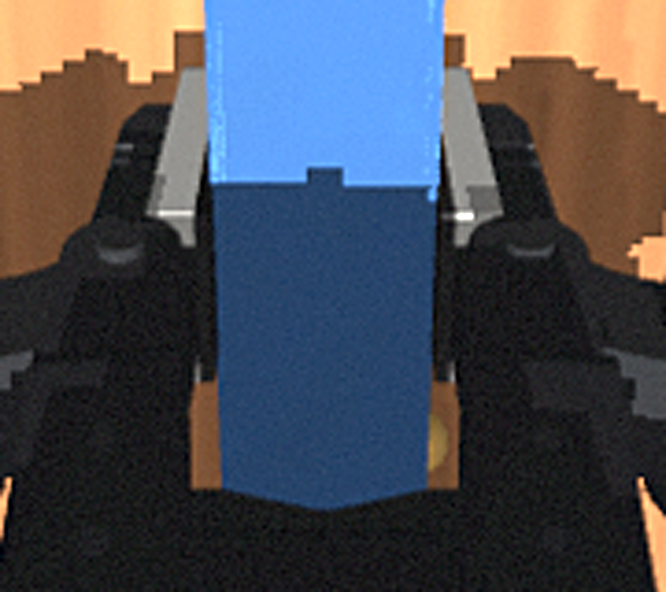

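The brass button stands proud again at (437,440) in the crop, behind the pad, so it has clicked out. The arm has travelled about 33.5–34 mm. I'll keep drawing gently until it takes load.

Request:
arm_command(
  rows=[
    [0.4,0,0,0,0,0],
    [0,0,0,0,0,0],
  ],
)

```text
t: 14.55
tcp_pos: [519.9, -79.3, 51.1]
eef_rot: [2.202, 2.24, -0.003]
force: [-6.1, -3.3, 7.8]
finger_gap: 24.3
gripper_force: 31.5
```

Request:
arm_command(
  rows=[
    [0.4,0,0,0,0,0],
    [0,0,0,0,0,0],
  ],
)

```text
t: 14.75
tcp_pos: [519.9, -79.2, 51.1]
eef_rot: [2.202, 2.24, -0.003]
force: [-6.2, -5.1, 7.1]
finger_gap: 24.5
gripper_force: 31.4
```

Request:
arm_command(
  rows=[
    [0.4,0,0,0,0,0],
    [0,0,0,0,0,0],
  ],
)

```text
t: 14.95
tcp_pos: [519.9, -79.0, 51.1]
eef_rot: [2.202, 2.239, -0.003]
force: [-5.4, -7.3, 6.6]
finger_gap: 24.2
gripper_force: 31.4
```

Request:
arm_command(
  rows=[
    [0.4,0,0,0,0,0],
    [0.3,0,0,0,0,0],
    [0,0,0,0,0,0],
  ],
)

```text
t: 15.25
tcp_pos: [519.9, -78.8, 51.1]
eef_rot: [2.202, 2.239, -0.004]
force: [-5.8, -9.0, 6.8]
finger_gap: 25.0
gripper_force: 31.3
```

Request:
arm_command(
  rows=[
    [0.3,0,0,0,0,0],
    [0,0,0,0,0,0],
  ],
)

```text
t: 15.45
tcp_pos: [519.9, -78.7, 51.1]
eef_rot: [2.202, 2.239, -0.004]
force: [-6.7, -10.1, 5.6]
finger_gap: 24.5
gripper_force: 31.3
```

Request:
arm_command(
  rows=[
    [0.2,0,0,0,0,0],
    [0,0,0,0,0,0],
  ],
)

```text
t: 15.65
tcp_pos: [519.9, -78.7, 51.1]
eef_rot: [2.202, 2.238, -0.005]
force: [-5.7, -11.6, 6.6]
finger_gap: 24.5
gripper_force: 31.3
```

Request:
arm_command(
  rows=[
    [0.3,0,0,0,0,0],
    [0,0,0,0,0,0],
  ],
)

```text
t: 15.85
tcp_pos: [519.9, -78.5, 51.1]
eef_rot: [2.202, 2.238, -0.005]
force: [-6.2, -12.1, 5.5]
finger_gap: 25.1
gripper_force: 31.2
```

Request:
arm_command(
  rows=[
    [0.3,0,0,0,0,0],
    [0,0,0,0,0,0],
    [0,0,0,0,0,0],
  ],
)

```text
t: 16.15
tcp_pos: [519.9, -78.5, 51.1]
eef_rot: [2.201, 2.238, -0.005]
force: [-5.4, -12.7, 6.1]
finger_gap: 24.2
gripper_force: 31.2
```

Request:
arm_command(
  rows=[
    [0.4,0,0,0,0,0],
    [0,0,0,0,0,0],
    [0,0,0,0,0,0],
  ],
)

```text
t: 16.45
tcp_pos: [519.8, -78.3, 51.1]
eef_rot: [2.201, 2.238, -0.006]
force: [-5.7, -14.1, 5.4]
finger_gap: 24.7
gripper_force: 31.1
```

Request:
arm_command(
  rows=[
    [0.3,0,0,0,0,0],
    [0,0,0,0,0,0],
    [0,0,0,0,0,0],
    [0,0,0,0,0,0],
  ],
)

```text
t: 16.85
tcp_pos: [519.8, -78.2, 51.1]
eef_rot: [2.201, 2.238, -0.006]
force: [-6.3, -15.8, 5.2]
finger_gap: 24.8
gripper_force: 31.1
```

Request:
arm_command(
  rows=[
    [0,0,0,0,0,0],
    [0,0,0,0,0,0],
    [-0.4,0,0,0,0,0],
    [-0.4,0,0,0,0,0],
    [-0.4,0,0,0,0,0],
    [-0.4,0,0,0,0,0],
    [0,0,0,0,0,0],
  ],
)

```text
t: 17.55
tcp_pos: [519.8, -78.5, 51.1]
eef_rot: [2.202, 2.239, -0.004]
force: [-6.5, -7.8, 6.0]
finger_gap: 25.0
gripper_force: 31.4
```

Request:
arm_command(
  rows=[
    [-0.4,0,0,0,0,0],
    [-0.2,0,0,0,0,0],
    [0,0,0,0,0,0],
  ],
)

```text
t: 17.85
tcp_pos: [519.9, -78.6, 51.1]
eef_rot: [2.202, 2.239, -0.003]
force: [-6.5, -5.0, 7.6]
finger_gap: 24.5
gripper_force: 31.4
```

Request:
arm_command(
  rows=[
    [0,0,0,0,0,0],
    [0,0,0,0,0,0],
    [0,0,0,0,0,0],
    [0,0,0,0,0,0],
    [0,0,0,0,0,0],
    [0,0,0,0,0,0],
  ],
  hand=70,
)

```text
t: 18.45
tcp_pos: [520.3, -77.2, 50.2]
eef_rot: [-2.202, -2.24, 0.0]
force: [-0.0, -0.3, -0.2]
finger_gap: 69.9
gripper_force: 0.0
```

```bash
python3 tube.py s3
python3 - <<'E'
from h import *
s=robot.sense();print(s['force'])
p,d,K,M=grab('wrist','w4')
c=cv2.resize(p[240:400,190:370],None,fx=3.7,fy=3.7,interpolation=cv2.INTER_CUBIC);cv2.imwrite('pics/c4.png',cv2.convertScaleAbs(c[:,:,::-1],alpha=1.8))
E
```

```text
(array([ 97.9, 100.6]), array([74.9, 76.6])) (array([131.9, 134.5]), array([108.8, 109.9]))
[-0.84257476  0.00749653  1.4238167 ]
```

View pics/c4.png

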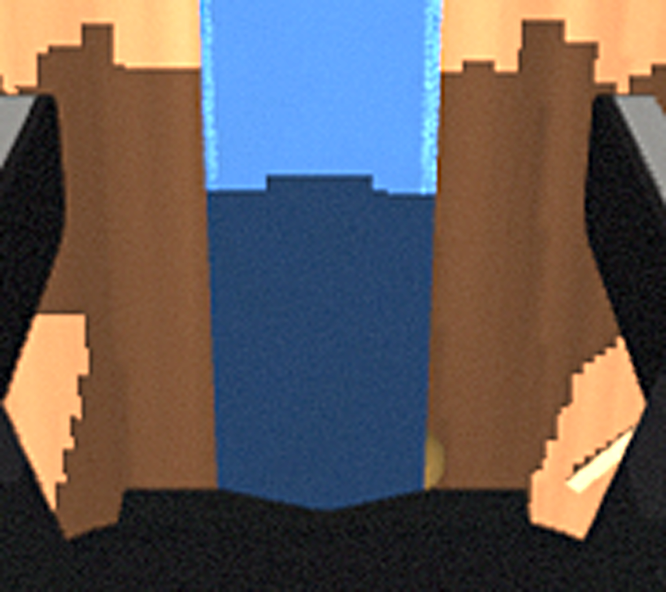

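The button is proud at (432,460) in the crop. The fingers are clear of the tube, and the arm has stayed where it was drawn to. I'll back straight up and hand in.

Request:
arm_command(
  rows=[
    [0,0,-10,0,0,0],
    [0,0,-15,0,0,0],
    [0,0,-15,0,0,0],
    [0,0,-15,0,0,0],
    [0,0,-15,0,0,0],
    [0,0,-15,0,0,0],
    [0,0,-10,0,0,0],
    [0,0,0,0,0,0],
    [0,0,0,0,0,0],
    [0,0,0,0,0,0],
  ],
)

```text
t: 19.55
tcp_pos: [519.6, -77.2, 144.3]
eef_rot: [-2.201, -2.239, 0.001]
force: [-0.8, 0.1, 0.2]
finger_gap: 70.2
gripper_force: 0.0
```

```bash
python3 -c "
from rig import robot
print(robot.finish_job())"
```

```text
the job is handed in; nothing more can be done
None
```

The arm is drawn out about 34 mm to the next hole with the button standing out. I tugged it at about 15 N (wrist reading), let go with the arm snug against the button, and handed the job in at about 20 s; no verdict came back.

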